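Sort the bench oddments into trays and snap the marker into its clip

TASK

Tidy the small things on the bench: stand the red and the grey rubber stopper upright in the blue tray, stand the small brown bottle with the black cap upright in the yellow tray, and lay the marker pen lengthwise between the jaws of the grey spring clip and push it down until it snaps fully home. Do not move or knock over the white crucible or the grey jar, and let go of everything.

Things in the scene. Friction and masses are not known exactly. Their poses are not given: they have to be found in the camera images.
- red_stopper: Red rubber stopper, loose, standing on its narrow end: tapered, 31 mm across at the top, narrower below, 30 mm high. Origin: centre of the underside, z up. Belongs in the blue tray.
- grey_stopper: Grey rubber stopper, loose, standing on its narrow end: tapered, 24 mm across at the top, narrower below, 26 mm high. Origin: centre of the underside, z up. Belongs in the blue tray.
- brown_bottle: Small brown glass bottle with a black cap, loose, upright: round body 42 mm across up to 58 mm high, then shoulder and 21 mm neck and cap up to 96 mm; 0.08 to 0.17 kg. Origin: centre of the underside, z up. Grasp the body. Belongs in the yellow tray.
- marker_mid (a point): The middle of the marker pen, loose, lying flat on the bench: white barrel with a blue cap, 134 mm long and about 14 mm thick. This point lies on its axis at mid length, 7 mm above the bench at the start; its y axis runs along the pen (not the other pen far off at the left). Belongs in the pen clip, either way round, its middle over the clip's origin; grip it at its middle.
- blue_tray: Blue plastic sorting tray, fixed: 96 mm (its x) by 72 mm (its y), 17 mm high over the rim, walls 4 mm, inner floor 4 mm above the bench, empty at the start. Origin: centre of its underside, x along its length. The red and the grey stopper go here, side by side along x.
- yellow_tray: Yellow plastic sorting tray, fixed, of the same shape as the blue one (96 mm along its x, 72 mm along its y, 17 mm high, inner floor 4 mm above the bench). Origin: centre of its underside. Empty at the start; the brown bottle goes here, in the middle.
- pen_clip: Marker clip, fixed: grey base 112 (x) by 66 (y) by 8 mm; sprung steel jaw pairs at x = -42 and +42 mm, flared tops 56 mm high, nothing over 10 mm between the pairs. Origin: centre of underside. The pen, along the clip's x, goes in from above (flare guides 6 mm sideways); noses 33 mm up part at a push of 5 to 15 N, snap over it, force drops; pen axis ends 23 mm above the bench.
- crucible: White ceramic crucible, loose, standing among the things: 39 mm across, 32 mm high. Origin: centre of the underside. Must stay where it is.
- grey_jar: Low grey glass jar, loose, at the side: 47 mm across, 46 mm high. Origin: centre of the underside. Must stay where it is.
Things that resemble listed ones, but are neither listed nor needed, are in the scene too. There is more than one size of the grey_stopper; the one meant has the size given above. Several things look just like the part that bears marker_mid: the one meant starts farthest to the robot's left.

How it is judged:
At the end, for the whole second after the job is handed in: Both stoppers stand (within 7 deg of upright) in the blue tray, the brown bottle in the yellow tray; the marker is snapped home: middle within 18 mm along and 8 mm across the clip, axis under 26.5 mm above its underside, parallel within 6 deg; all released and at rest (x of red_stopper in the frame of blue_tray between -0.037 and 0.037 m and y of red_stopper in the frame of blue_tray between -0.025 and 0.025 m and z of red_stopper in the frame of blue_tray between 0.001 and 0.008 m and angle between each of red_stopper, grey_stopper, brown_bottle's own z axis and vertical below 0.12 rad and linear speed of each of red_stopper, grey_stopper, brown_bottle below 0.02 m/s and contact force between the fingers and red_stopper below 0.1 N and x of grey_stopper in the frame of blue_tray between -0.038 and 0.038 m and y of grey_stopper in the frame of blue_tray between -0.026 and 0.026 m and z of grey_stopper in the frame of blue_tray between 0.001 and 0.008 m and contact force between the fingers and grey_stopper below 0.1 N and x of brown_bottle in the frame of yellow_tray between -0.03 and 0.03 m and y of brown_bottle in the frame of yellow_tray between -0.018 and 0.018 m and z of brown_bottle in the frame of yellow_tray between 0.001 and 0.008 m and contact force between the fingers and brown_bottle below 0.1 N and x of marker_mid in the frame of pen_clip between -0.018 and 0.018 m and y of marker_mid in the frame of pen_clip between -0.008 and 0.008 m and z of marker_mid in the frame of pen_clip between 0.019 and 0.0265 m and angle between the y axis of marker_mid and the x axis of pen_clip, either way round below 0.1 rad); the robot touches nothing.
It fails at once if the white crucible is moved more than 30 mm or knocked over (distance of crucible from where it was at the start of the episode above 0.03 m or angle between crucible's own z axis and vertical above 0.6 rad).
It fails at once if the grey jar is moved more than 30 mm or knocked over (distance of grey_jar from where it was at the start of the episode above 0.03 m or angle between grey_jar's own z axis and vertical above 0.6 rad).
It also fails if it takes over 99 s, if anything falls off the work surface, if the arm or the gripper's body presses on something with over 40 N, if the wrist force passes 120 N, or if a joint passes its speed limit or range.

ROBOT

A 6-joint arm with a two-finger parallel gripper is mounted at the origin on a cart in front of the work surface, level with it; the furniture and walls round the work are solid. World frame = base frame: x ahead of the robot, y to its left, z up, the work surface at z = 0. Lengths are in m, angles in rad, forces in N, time in s.
With the tool pointing down it reaches from about 0.25 to 0.775 m from the base axis. Payload 4 kg.
Tool frame: the origin (TCP) lies on the centre line of the jaws, within the pads' length; the fingertips stand 8 mm ahead of it and the grasp point (between the pads) lies 11 mm behind it; y points along the fingers, x is the direction in which the jaws open and shut, and the axes are right-handed (so a half turn about y gives the same grasp; the last joint's range is limited). The gripper opens to 94 mm and grips with 3 to 60 N. Pads are 16 mm wide; open, the fingers measure 119 mm over their backs; the gripper's body (75 mm by 177 mm) begins 78 mm behind the grasp point.
Start: joints at [1.221, 0.087, 1.371, -0, 1.684, -0.103], TCP at [0.134, 0.533, 0.214] pointing down, gripper open.
Joint ranges: [-3.1, 3.1], [-0.76, 2.03], [0.27, 2.55], [-1.08, 4.22], [0.17, 2.65], [-2.57, 2.57]. Speed limits (rad/s): [2.79, 2.79, 3.14, 3.14, 3.14, 3.14].

INTERFACE

Orientations are given as [roll, pitch, yaw] about the fixed x, y, z axes, in that order (R = Rz(yaw) Ry(pitch) Rx(roll)).
In Python, from bench import robot gives the robot as it stands.
- The arm moves only by the tool step_arm, never from a script. Its argument "commands" is a list of rows, each an object with "xyz": the shift along the world's x, y, z in m, a list of three; "twist": the turn, a rotation vector about the world's x, y, z in degrees, a list of three. In form: [{"xyz": [tx, ty, tz], "twist": [ax, ay, az]}, ...]. A call has 1 to 12 rows; each row is the pose to reach, as a shift and turn from the pose commanded when the call began; what a row does not reach only later rows make up. A row lasts 1/12 s, in which the tool goes at most 41.7 mm and 7.16 degrees, less where a joint would pass 70% of its speed; a pose out of reach is approached as far as the arm can. A call with a gripper value outside its range is refused whole. "fingers" is the closure in counts, from 0 (fully open) to 255 (shut), set as the call begins (left out, the last holds). The fingers move at their own pace and stop on an object; the grip force is fixed at half the most. Time passes only in rows, so rows that repeat a pose let the fingers close. It gives the time, the measured TCP pose, the force and the opening at its end, in the units of the state.
- robot.get_obs(): the state, without advancing time (a new reading comes with each control period).
- robot.snapshot(name): name is "side" or "top" or "wrist"; returns (picture, depth): 420x560x3 uint8, red, green, blue; 420x560 float32, m along the optical axis (not along the pixel's ray), 0 where there is no reading.
- robot.camera_info(name): a dict with "fx", "fy", "cx", "cy" (pixels), "R" (3x3) and "t" (3): a world point X has camera coordinates R X + t. Camera axes: x right, y down, z forward; pixel columns grow to the right and rows downward; lengths in m; the calibration is good to about 2 mm. A picture is of the moment at which its call begins: read the wrist's pose just before it. camera_info takes no time and is no camera call; for the wrist camera it gives the pose at the moment of the call.
- robot.close_job(): hands the job in, once; it reports no verdict.
The state is a dict: "time": time; "joint_positions": joint angles; "qvel": joint speeds; "joint_torque": joint torques, N m; "tool_pos": TCP position; "ee_rot": TCP orientation; "wrist_force": force on the tool from outside, world axes, zero at the start; "wrist_torque": the same for the moment, N m; "width": finger opening in m.
Only numpy, scipy, OpenCV 4.12 (cv2) and the standard library are available. Lean on these libraries where they do the work, as an engineer would, in place of code of your own. Each camera call takes 0.05 s, during which the arm holds its last target.

## Working session

There is one attempt and no reset: what is moved stays moved. The work goes in short steps, Python scripts to look and compute and a tool call to move; the robot and the scene stay as the last step left them, time stands still between calls to the robot, and variables do not carry over. Pictures are saved under pics/ and viewed, and the job is handed in when it is done.

Besides the shell and the picture viewer there is one more tool, called as a command line: name --argument value ..., lists and objects as JSON in quotes. step_arm: Moves the arm, as the interface text tells. Its arguments: {"type":"object","properties":{"commands":{"type":"array"},"fingers":{"type":"number"}},"required":["commands"]}

```bash
mkdir -p pics; ls
python3 - <<'E'
from bench import robot
import cv2,numpy as np
print({k:np.round(v,3).tolist() for k,v in robot.get_obs().items()})
for n in ["side","top","wrist"]:
    ci=robot.camera_info(n);p,d=robot.snapshot(n)
    cv2.imwrite(f"pics/{n}0.png",p[:,:,::-1]);np.save(f"pics/{n}0.npy",d)
    print(n,ci["fx"],ci["cx"],ci["cy"],np.round(-np.array(ci["R"]).T@ci["t"],3),np.round(ci["R"],3).tolist())
E
```

```text
pics
{'time': 0.0, 'joint_positions': [1.221, 0.088, 1.372, -0.0, 1.684, -0.103], 'qvel': [-0.0, -0.002, -0.0, 0.0, -0.001, 0.0], 'joint_torque': [0.001, -34.017, -30.244, 0.072, 0.033, -0.0], 'tool_pos': [0.134, 0.533, 0.212], 'ee_rot': [-1.571, 0.002, 1.324], 'wrist_force': [0.047, -0.138, 0.91], 'wrist_torque': [0.03, -0.021, -0.021], 'width': 0.094}
side 462.5065691852965 280.5239952539036 205.95227018337894 [ 0.113 -0.359  0.702] [[0.831, -0.556, -0.008], [-0.381, -0.558, -0.737], [0.406, 0.616, -0.675]]
top 512.4565309223699 272.649349572817 213.3903782467691 [0.248 0.233 1.341] [[0.026, -1.0, 0.002], [-0.976, -0.026, -0.218], [0.218, 0.004, -0.976]]
wrist 343.2185067278524 280.8946353373989 216.26509988227644 [0.055 0.552 0.384] [[0.244, 0.97, -0.002], [0.932, -0.233, 0.276], [0.267, -0.069, -0.961]]
```

View pics/top0.png

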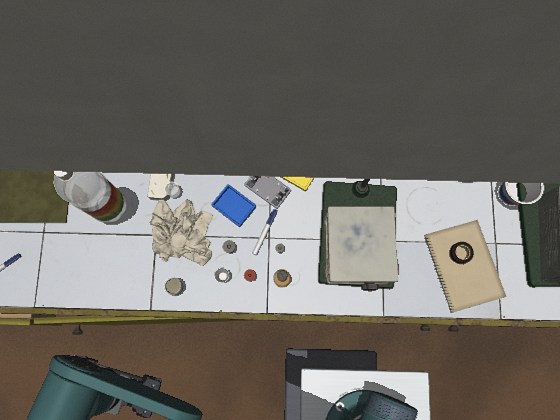

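View pics/side0.png

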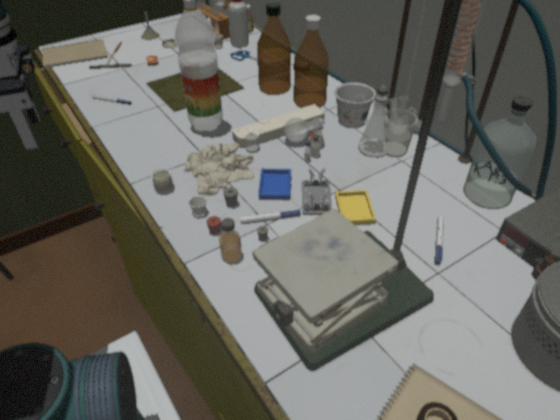

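View pics/wrist0.png

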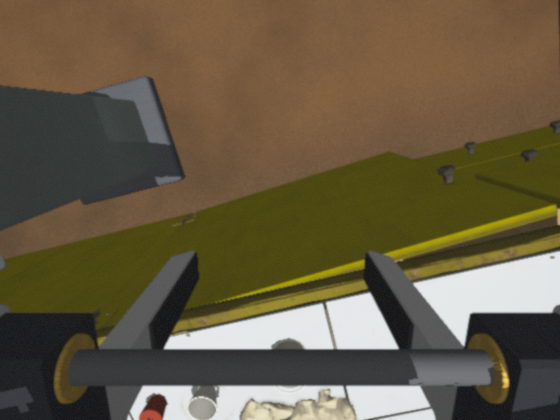

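```bash
cat > h.py <<'E'
import cv2,numpy as np
from bench import robot
def ray(n,u,v,z,ci=None):
    ci=ci or robot.camera_info(n);R=np.array(ci["R"]);c=-R.T@np.array(ci["t"])
    d=R.T@np.array([(u-ci["cx"])/ci["fx"],(v-ci["cy"])/ci["fy"],1.])
    return c+d*(z-c[2])/d[2]
def cloud(n,d,ci=None):
    ci=ci or robot.camera_info(n);R=np.array(ci["R"]);t=np.array(ci["t"])
    v,u=np.mgrid[:420,:560]
    P=np.dstack([(u-ci["cx"])/ci["fx"]*d,(v-ci["cy"])/ci["fy"]*d,d])
    return (P-t)@R
E
python3 - <<'E'
from h import *
for n,(a,b,c,e) in {"top":(140,165,330,310),"side":(140,110,400,270)}.items():
    p=cv2.imread(f"pics/{n}0.png")[b:e,a:c]
    cv2.imwrite(f"pics/{n}0z.png",cv2.resize(p,None,fx=3,fy=3,interpolation=cv2.INTER_CUBIC))
P=cloud("top",np.load("pics/top0.npy"))
for u,v in [(175,286),(229,246),(280,248),(223,275),(250,275),(282,278),(271,213),(257,250),(232,205),(268,190),(300,180),(10,262)]:
    print(u,v,P[v,u].round(3))
E
```

```text
175 286 [0.344 0.481 0.035]
229 246 [0.45  0.349 0.031]
280 248 [0.45  0.217 0.021]
223 275 [0.378 0.364 0.006]
250 275 [0.378 0.293 0.027]
282 278 [0.366 0.212 0.095]
271 213 [0.545 0.243 0.01 ]
257 250 [0.445 0.277 0.009]
232 205 [0.566 0.349 0.004]
268 190 [0.609 0.253 0.01 ]
300 180 [0.64  0.167 0.004]
10 262 [0.396 0.916 0.016]
```

View pics/top0z.png

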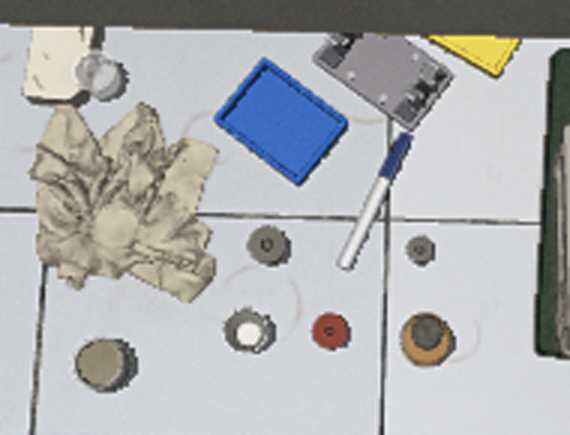

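View pics/side0z.png

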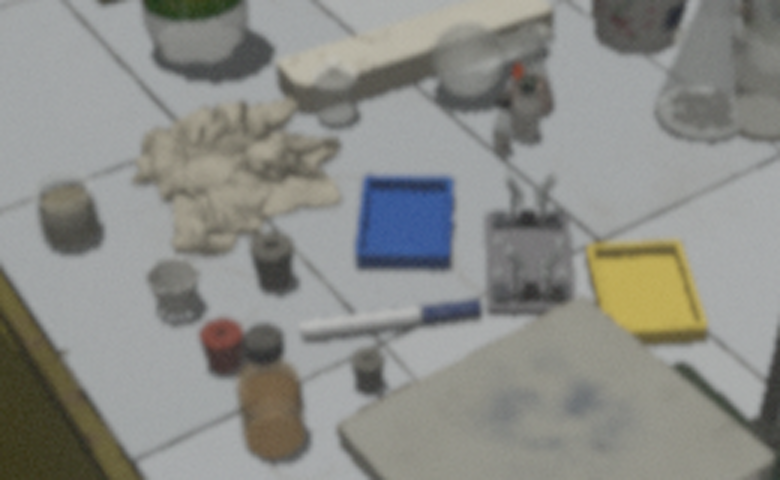

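Run:
```python
from h import *
d=np.load("pics/top0.npy");P=cloud("top",d)
for u,v in [(30,160),(30,10),(280,165),(280,172),(280,100),(280,10),(360,215),(363,185),(370,230)]: print(u,v,d[v,u],P[v,u].round(3))
# side cloud: highest points with x<0.9 |  y in -.1...0.6
d=np.load("pics/side0.npy");Q=cloud("side",d)
m=(d>0)&(Q[...,2]>0.04)&(Q[...,0]<0.95)&(Q[...,0]>.3)&(Q[...,1]>0)&(Q[...,1]<.7)
q=Q[m]
for x in np.arange(.3,.95,.05):
  print(round(x,2),[ (lambda s: round(float(s[:,2].max()),2) if len(s)>2 else 0)(q[(q[:,0]>=x)&(q[:,0]<x+.05)&(q[:,1]>=y)&(q[:,1]<y+.1)]) for y in np.arange(0,.7,.1)])
```

```text
30 160 0.42838788 [0.379 0.439 0.932]
30 10 0.22254723 [0.38  0.342 1.143]
280 165 0.42400187 [0.379 0.23  0.936]
280 172 0.44316205 [0.379 0.23  0.916]
280 100 0.30316347 [0.379 0.232 1.06 ]
280 10 0.21708958 [0.379 0.233 1.148]
360 215 1.2426904 [0.52  0.027 0.128]
363 185 1.30738 [0.609 0.01  0.081]
370 230 1.2322074 [0.483 0.003 0.13 ]
0.3 [0.1, 0, 0, 0, 0.05, 0.05, 0]
0.35 [0.13, 0.13, 0.1, 0, 0.05, 0.05, 0]
0.4 [0.13, 0.13, 0, 0, 0, 0, 0]
0.45 [0.13, 0.13, 0, 0, 0, 0, 0]
0.5 [0.13, 0.13, 0, 0, 0, 0, 0.34]
0.55 [0, 0, 0.06, 0, 0.04, 0.06, 0.34]
0.6 [0.51, 0, 0.05, 0.05, 0.04, 0.06, 0]
0.65 [0, 0, 0.05, 0.06, 0.06, 0, 0]
0.7 [0, 0, 0, 0.06, 0.08, 0, 0]
0.75 [0, 0, 0, 0, 0.08, 0, 0]
0.8 [0.22, 0, 0.06, 0.18, 0.09, 0.24, 0.25]
0.85 [0.23, 0.24, 0.37, 0.18, 0.09, 0.25, 0.25]
0.9 [0.41, 0.42, 0.39, 0.15, 0.09, 0.15, 0]
```

step_arm --commands '[{"xyz": [0.03, -0.025, 0.01], "twist": [0, 0, 0]}, {"xyz": [0.06, -0.05, 0.02], "twist": [0, 0, 0]}, {"xyz": [0.09, -0.075, 0.03], "twist": [0, 0, 0]}, {"xyz": [0.12, -0.1, 0.04], "twist": [0, 0, 0]}, {"xyz": [0.15, -0.125, 0.05], "twist": [0, 0, 0]}, {"xyz": [0.18, -0.15, 0.06], "twist": [0, 0, 0]}, {"xyz": [0.21, -0.175, 0.07], "twist": [0, 0, 0]}, {"xyz": [0.24, -0.2, 0.07], "twist": [0, 0, 0]}, {"xyz": [0.27, -0.225, 0.07], "twist": [0, 0, 0]}, {"xyz": [0.3, -0.25, 0.07], "twist": [0, 0, 0]}, {"xyz": [0.33, -0.275, 0.07], "twist": [0, 0, 0]}, {"xyz": [0.346, -0.283, 0.07], "twist": [0, 0, 0]}]'

```text
time: 1.15
tool_pos: [0.4829, 0.2467, 0.2827]
ee_rot: [-1.571, 0.002, 1.319]
wrist_force: [-0.2, -0.2, 0.3]
width: 0.0941
```

```bash
cat > w.py <<'E'
import sys
from h import *
import json
n=sys.argv[1]; cam=sys.argv[2] if len(sys.argv)>2 else "wrist"
ci=robot.camera_info(cam);p,d=robot.snapshot(cam)
cv2.imwrite(f"pics/{n}.png",p[:,:,::-1]);np.save(f"pics/{n}.npy",d)
json.dump({k:np.array(v).tolist() for k,v in ci.items()},open(f"pics/{n}.json","w"))
o=robot.get_obs();print({k:np.round(o[k],3).tolist() for k in ["time","tool_pos","ee_rot","wrist_force","width","joint_positions"]})
E
python3 w.py w1
```

```text
{'time': 1.2, 'tool_pos': [0.485, 0.246, 0.282], 'ee_rot': [-1.572, 0.002, 1.318], 'wrist_force': [0.656, -1.115, -1.138], 'width': 0.094, 'joint_positions': [0.368, 0.071, 1.254, -0.003, 1.818, -0.951]}
```

View pics/w1.png

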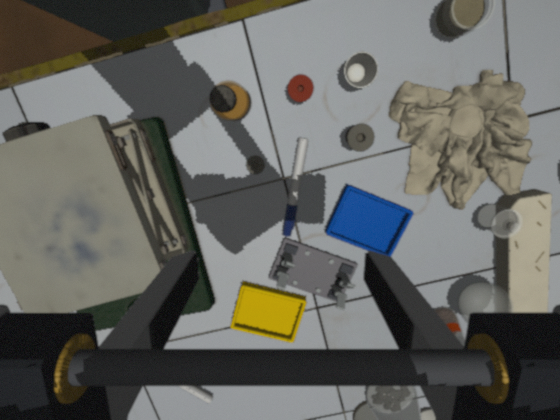

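```bash
cat > m.py <<'E'
from h import *
import json,sys
def load(n):
    return cv2.imread(f"pics/{n}.png"),np.load(f"pics/{n}.npy"),json.load(open(f"pics/{n}.json"))
def rectw(mask,z,ci):
    c=max(cv2.findContours(mask,cv2.RETR_EXTERNAL,cv2.CHAIN_APPROX_NONE)[0],key=cv2.contourArea)[:,0].astype(float)
    W=np.array([ray(0,u,v,z,ci)[:2] for u,v in c]).astype(np.float32)
    W=W-0;(x,y),(w,h),a=cv2.minAreaRect(W*1000)
    return x/1000,y/1000,w,h,a,c.mean(0)
E
python3 - <<'E'
from m import *
p,d,ci=load("w1");P=cloud(0,d,ci)
hsv=cv2.cvtColor(p,cv2.COLOR_BGR2HSV);H,S,V=cv2.split(hsv)
def box(m,u0,v0,u1,v1):
    k=np.zeros_like(m);k[v0:v1,u0:u1]=m[v0:v1,u0:u1];return (k*255).astype(np.uint8)
print("bench z",[P[v,u].round(4) for u,v in [(330,60),(420,250),(270,40),(330,160)]])
print("blue",rectw(box((H>100)&(H<130)&(S>150),320,170,430,270).astype(np.uint8),.017,ci))
print("yellow",rectw(box((H>20)&(H<35)&(S>150),215,270,320,345).astype(np.uint8),.017,ci))
print("red",rectw(box((S>120)&((H<8)|(H>170)),280,70,320,105).astype(np.uint8),.030,ci))
# height maps
Z=P[...,2]
for nm,b,zmin,zt in [("smallgrey",(242,150,270,176),.015,.026),("biggrey",(340,120,378,156),.02,.033),("red",(283,70,318,106),.02,.03),("bottlecap",(205,78,255,125),.085,.096),("bottlebody",(205,75,255,125),.02,.058),("cruc",(335,45,385,95),.02,.032),("jar",(430,0,500,45),.03,.046),("clip",(260,230,362,310),.004,.008),("pen",(278,130,316,240),.006,.007)]:
    m=box(Z>zmin,*b); 
    u0,v0,u1,v1=b;zz=Z[v0:v1,u0:u1]
    print(nm,np.percentile(zz,[50,90,95,99]).round(4),[np.round(q,3) for q in rectw(m,zt,ci)])
    q=P[m>0];q=q[abs(q[:,2]-np.percentile(zz,95))<.003];print("   top pts",q.mean(0).round(4),q.min(0).round(3),q.max(0).round(3))
u0,v0,u1,v1=190,60,560,345
cv2.imwrite("pics/w1z.png",cv2.resize(p[140:350,200:440],None,fx=3,fy=2.8,interpolation=cv2.INTER_CUBIC))
E
```

```text
bench z [array([ 0.3537,  0.34  , -0.0005]), array([ 6.275e-01,  4.114e-01, -1.000e-04]), array([ 0.3142,  0.2749, -0.0006]), array([ 4.721e-01,  3.146e-01, -1.000e-04])]
blue (0.562247314453125, 0.34480303955078123, 97.1877212524414, 71.23233032226562, 53.71931457519531, array([368.02304147, 220.97235023]))
yellow (0.66114599609375, 0.18048849487304688, 96.0856704711914, 77.2910385131836, 60.7095832824707, array([267.52606635, 311.79620853]))
red (0.37782925415039065, 0.2950447998046875, 27.220245361328125, 28.153793334960938, 43.524147033691406, array([299.95714286,  88.        ]))
smallgrey [0.0007 0.0264 0.0268 0.0277] [np.float64(0.451), np.float64(0.22), np.float64(22.505), np.float64(22.346), np.float64(75.657), array([254.538, 164.577])]
   top pts [0.4506 0.2198 0.0259] [0.439 0.208 0.024] [0.462 0.231 0.028]
biggrey [0.0009 0.0366 0.037  0.0381] [np.float64(0.45), np.float64(0.351), np.float64(32.308), np.float64(31.912), np.float64(78.649), array([359.474, 137.385])]
   top pts [0.4493 0.3506 0.036 ] [0.433 0.335 0.034] [0.466 0.367 0.039]
red [0.001  0.0307 0.031  0.0321]
[... 920 characters left out ...]
.021  0.0421 0.0453 0.0468] [np.float64(0.354), np.float64(0.482), np.float64(52.44), np.float64(31.121), np.float64(75.605), array([467.072,  13.29 ])]
   top pts [0.3547 0.489  0.0449] [0.334 0.465 0.042] [0.367 0.511 0.048]
clip [0.006  0.0163 0.0368 0.0533] [np.float64(0.624), np.float64(0.258), np.float64(121.821), np.float64(75.856), np.float64(55.067), array([314.328, 274.16 ])]
   top pts [0.6191 0.2532 0.0364] [0.58  0.209 0.034] [0.654 0.298 0.04 ]
pen [-0.      0.0129  0.0136  0.0147] [np.float64(0.497), np.float64(0.26), np.float64(14.718), np.float64(133.955), np.float64(66.683), array([294.373, 186.301])]
   top pts [0.4932 0.2607 0.0128] [0.434 0.229 0.011] [0.557 0.29  0.016]
```

View pics/w1z.png

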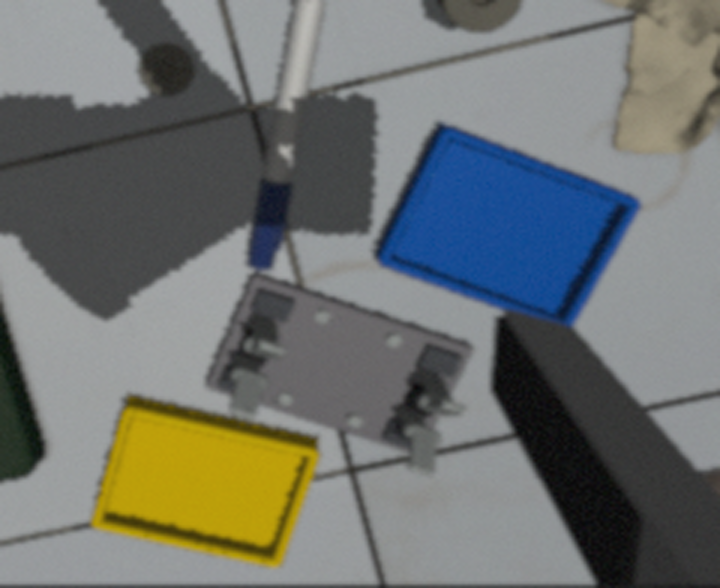

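Run:
```python
from m import *
p,d,ci=load("w1");P=cloud(0,d,ci);Z=P[...,2]
q=P[230:310,255:365].reshape(-1,3);b=q[(q[:,2]>.005)&(q[:,2]<.011)][:,:2]
print("clip base",cv2.minAreaRect((b*1000).astype(np.float32)),b.shape)
q=P[225:320,255:370].reshape(-1,3)
for lo,hi in[(.03,.04),(.045,.07)]:
    t=q[(q[:,2]>lo)&(q[:,2]<hi)];
    print(lo,len(t));
    ok,lab,c=cv2.kmeans((t[:,:2]).astype(np.float32),4,None,(3,50,1e-5),5,cv2.KMEANS_PP_CENTERS);print(c.round(4).tolist())
q=P[130:240,278:316].reshape(-1,3);t=q[(q[:,2]>.010)&(q[:,2]<.02)][:,:2]
m=t.mean(0);w,v=np.linalg.eigh(np.cov((t-m).T));a=v[:,1];s=(t-m)@a;s2=(t-m)@v[:,0]
print("pen",m,np.degrees(np.arctan2(a[1],a[0])),s.min(),s.max(),m+a*(s.min()+s.max())/2, np.percentile(s2,[2,98]))
# yellow rim by z
q=P[270:345,215:320].reshape(-1,3);t=q[(q[:,2]>.013)&(q[:,2]<.021)][:,:2];print("yrim",cv2.minAreaRect((t*1000).astype(np.float32)))
q=P[170:270,320:430].reshape(-1,3);t=q[(q[:,2]>.013)&(q[:,2]<.021)][:,:2];print("brim",cv2.minAreaRect((t*1000).astype(np.float32)))
# press & pole
D=np.load("pics/side0.npy");Q=cloud("side",D)
q=np.vstack([Q[D>0],cloud("top",np.load("pics/top0.npy"))[np.load("pics/top0.npy")>0],P[:345][d[:345]>0]])
for x in np.arange(.3,.85,.05):
  print(round(x,2),[(lambda s: round(float(np.percentile(s[:,2],99)),2) if len(s)>2 else 0)(q[(q[:,0]>=x)&(q[:,0]<x+.05)&(q[:,1]>=y)&(q[:,1]<y+.03)&(q[:,2]<.85)]) for y in np.arange(-.15,.2,.03)])
```

```text
clip base ((617.0875244140625, 250.31234741210938), (151.52566528320312, 124.36296081542969), 75.02782440185547) (2748, 2)
0.03 202
[[0.5989999771118164, 0.21719999611377716], [0.6470999717712402, 0.28540000319480896], [0.5839999914169312, 0.22589999437332153], [0.6319000124931335, 0.2937999963760376]]
0.045 232
[[0.6538000106811523, 0.28209999203681946], [0.6057000160217285, 0.2134000062942505], [0.5803999900817871, 0.23109999299049377], [0.6279000043869019, 0.29910001158714294]]
pen [0.4923476  0.26099784] 156.19135525020977 -0.06928349973630872 0.06271555909258926 [0.4953521  0.25967215] [-0.00584274  0.00564837]
yrim ((649.3077392578125, 186.97265625), (97.11095428466797, 111.18995666503906), 60.325538635253906)
brim ((579.3082885742188, 334.5433044433594), (98.0428237915039, 110.51844024658203), 53.82585906982422)
0.3 [0.01, 0.0, 0.0, 0.0, 0.1, 0.1, 0.0, 0.0, 0.0, 0.0, 0.0, 0.0]
0.35 [0.0, 0.0, 0.12, 0.13, 0.13, 0.13, 0.13, 0.13, 0.13, 0.0, 0.0, 0.1]
0.4 [0.0, 0.01, 0.12, 0.13, 0.13, 0.13, 0.13, 0.13, 0.13, 0.0, 0.01, 0.39]
0.45 [0.01, 0.0, 0.02, 0.13, 0.13, 0.13, 0.13, 0.13, 0.13, 0.0, 0.0, 0.36]
0.5 [0.01, 0.01, 0.02, 0.13, 0.13, 0.13, 0.13, 0.13, 0.13, 0.0, 0.0, 0.0]
0.55 [0.01, 0.01, 0.02, 0.02, 0.03, 0.04, 0.02, 0.03, 0.02, 0.0, 0.0, 0.01]
0.6 [0.01, 0.01, 0.02, 0.02, 0.05, 0.5, 0.02, 0.02, 0.02, 0.02, 0.02, 0.05]
0.65 [0.0, 0.0, 0.0, 0.01, 0.01, 0.0, 0.0, 0.0, 0.0, 0.02, 0.02, 0.01]
0.7 [0.0, 0.0, 0.0, 0.01, 0.02, 0.01, 0.0, 0.0, 0.0, 0.0, 0.02, 0.02]
0.75 [0.0, 0.0, 0.0, 0.0, 0.0, 0.01, 0.01, 0.0, 0.0, 0.0, 0.0, 0.0]
0.8 [0.07, 0.07, 0.07, 0.07, 0.0, 0.12, 0.2, 0.21, 0.0, 0.0, 0.0, 0.0]
```

step_arm --commands '[{"xyz": [-0.01, 0.004, -0.01], "twist": [0, 0, 6]}, {"xyz": [-0.02, 0.009, -0.03], "twist": [0, 0, 13]}, {"xyz": [-0.03, 0.013, -0.045], "twist": [0, 0, 20]}, {"xyz": [-0.04, 0.018, -0.06], "twist": [0, 0, 27]}, {"xyz": [-0.05, 0.022, -0.08], "twist": [0, 0, 34]}, {"xyz": [-0.06, 0.027, -0.095], "twist": [0, 0, 41]}, {"xyz": [-0.07, 0.031, -0.11], "twist": [0, 0, 48]}, {"xyz": [-0.08, 0.036, -0.13], "twist": [0, 0, 55]}, {"xyz": [-0.09, 0.04, -0.145], "twist": [0, 0, 62]}, {"xyz": [-0.1, 0.0445, -0.16], "twist": [0, 0, 68]}, {"xyz": [-0.102, 0.0445, -0.164], "twist": [0, 0, 69.5]}, {"xyz": [-0.102, 0.0445, -0.164], "twist": [0, 0, 69.5]}]' --fingers 119

```text
time: 2.2
tool_pos: [0.3766, 0.2946, 0.118]
ee_rot: [-1.568, -0.002, 2.537]
wrist_force: [-0.0, 0.0, 0.4]
width: 0.0503
```

```bash
python3 w.py w2
```

```text
{'time': 2.25, 'tool_pos': [0.378, 0.295, 0.119], 'ee_rot': [-1.57, -0.0, 2.536], 'wrist_force': [1.157, 0.275, 0.939], 'width': 0.05, 'joint_positions': [0.544, -0.032, 1.68, -0.0, 1.493, -1.991]}
```

View pics/w2.png

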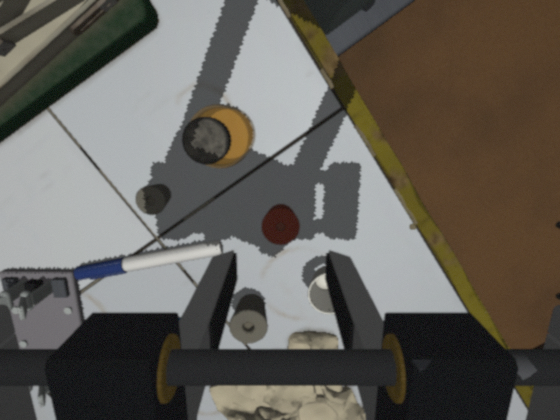

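Run:
```python
from m import *
p,d,ci=load("w2");P=cloud(0,d,ci);Z=P[...,2]
def top(b,lo,hi):
    u0,v0,u1,v1=b;q=P[v0:v1,u0:u1].reshape(-1,3);q=q[(q[:,2]>lo)&(q[:,2]<hi)][:,:2]
    return [np.round(x,1) for x in cv2.minEnclosingCircle((q*1000).astype(np.float32))],(q.mean(0)*1000).round(1)
print(top((250,195,310,255),.028,.033));print("grey",top((125,175,180,220),.024,.029));print("bot",top((175,105,260,170),.093,.1))
q=P[235:290,70:230].reshape(-1,3);t=q[(q[:,2]>.010)&(q[:,2]<.02)][:,:2]
m=t.mean(0);w,v=np.linalg.eigh(np.cov((t-m).T));a=v[:,1];s=(t-m)@a
print("pen",np.degrees(np.arctan2(a[1],a[0])),s.max()-s.min(),m+a*(s.min()+s.max())/2)
```

```text
([array([377.9, 295.3]), np.float64(15.4)], array([377.7, 295. ]))
grey ([array([450.7, 220. ]), np.float64(12.0)], array([450.4, 220.1]))
bot ([array([372. , 213.5]), np.float64(13.1)], array([371.6, 213.5]))
pen 156.3545750270342 0.1327308247719537 [0.49539875 0.25956686]
```

step_arm --commands '[{"xyz": [0, 0, -0.02], "twist": [0, 0, 0]}, {"xyz": [0, 0, -0.045], "twist": [0, 0, 0]}, {"xyz": [0, 0, -0.07], "twist": [0, 0, 0]}, {"xyz": [0, 0.0005, -0.09], "twist": [0, 0, 0]}, {"xyz": [0, 0.0005, -0.097], "twist": [0, 0, 0]}, {"xyz": [0, 0.0005, -0.097], "twist": [0, 0, 0]}, {"xyz": [0, 0.0005, -0.097], "twist": [0, 0, 0]}]'

```text
time: 2.83
tool_pos: [0.3795, 0.2957, 0.0238]
ee_rot: [-1.572, 0.001, 2.536]
wrist_force: [0.5, -0.1, 1.2]
width: 0.0503
```

step_arm --commands '[{"xyz": [0, 0, 0], "twist": [0, 0, 0]}, {"xyz": [0, 0, 0], "twist": [0, 0, 0]}, {"xyz": [0, 0, 0], "twist": [0, 0, 0]}, {"xyz": [0, 0, 0], "twist": [0, 0, 0]}, {"xyz": [0, 0, 0], "twist": [0, 0, 0]}, {"xyz": [0, 0, 0], "twist": [0, 0, 0]}]' --fingers 255

```text
time: 3.33
tool_pos: [0.3791, 0.2959, 0.0237]
ee_rot: [-1.573, 0.001, 2.537]
wrist_force: [0.5, 0.7, 4.9]
width: 0.0284
```

step_arm --commands '[{"xyz": [0, 0, 0.02], "twist": [0, 0, 0]}, {"xyz": [0, 0, 0.05], "twist": [0, 0, 0]}, {"xyz": [0.02, 0.004, 0.075], "twist": [0, 0, 0]}, {"xyz": [0.05, 0.009, 0.08], "twist": [0, 0, 0]}, {"xyz": [0.08, 0.015, 0.08], "twist": [0, 0, 0]}, {"xyz": [0.11, 0.02, 0.08], "twist": [0, 0, 0]}, {"xyz": [0.14, 0.026, 0.08], "twist": [0, 0, 0]}, {"xyz": [0.16, 0.03, 0.075], "twist": [0, 0, 0]}, {"xyz": [0.172, 0.0325, 0.06], "twist": [0, 0, 0]}, {"xyz": [0.172, 0.0325, 0.045], "twist": [0, 0, 0]}, {"xyz": [0.172, 0.0325, 0.035], "twist": [0, 0, 0]}, {"xyz": [0.172, 0.0325, 0.035], "twist": [0, 0, 0]}]'

```text
time: 4.33
tool_pos: [0.5481, 0.3268, 0.0534]
ee_rot: [-1.564, -0.004, 2.537]
wrist_force: [-0.6, -0.3, 0.3]
width: 0.0286
```

```bash
python3 w.py w3
```

```text
{'time': 4.383, 'tool_pos': [0.549, 0.327, 0.055], 'ee_rot': [-1.567, -0.002, 2.537], 'wrist_force': [1.121, 0.559, 0.148], 'width': 0.028, 'joint_positions': [0.449, 0.362, 1.359, 0.0, 1.425, -2.088]}
```

View pics/w3.png

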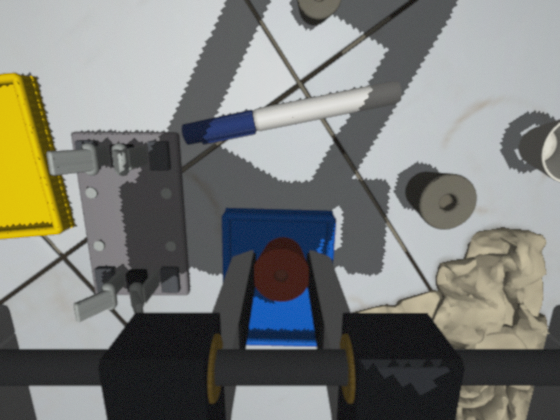

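step_arm --commands '[{"xyz": [0, 0, -0.012], "twist": [0, 0, 0]}, {"xyz": [0, 0, -0.022], "twist": [0, 0, 0]}, {"xyz": [0, 0, -0.028], "twist": [0, 0, 0]}, {"xyz": [0, 0, -0.03], "twist": [0, 0, 0]}, {"xyz": [0, 0, -0.03], "twist": [0, 0, 0]}, {"xyz": [0, 0, -0.03], "twist": [0, 0, 0]}]'

```text
time: 4.88
tool_pos: [0.5504, 0.3279, 0.0276]
ee_rot: [-1.571, 0.0, 2.537]
wrist_force: [-0.3, 0.3, 0.2]
width: 0.0285
```

step_arm --commands '[{"xyz": [0, 0, 0], "twist": [0, 0, 0]}, {"xyz": [0, 0, 0], "twist": [0, 0, 0]}, {"xyz": [0, 0, 0], "twist": [0, 0, 0]}, {"xyz": [0, 0, 0.01], "twist": [0, 0, 0]}, {"xyz": [0, 0, 0.03], "twist": [0, 0, 0]}, {"xyz": [0, 0, 0.06], "twist": [0, 0, 0]}, {"xyz": [-0.01, -0.01, 0.08], "twist": [0, 0, 0]}, {"xyz": [-0.04, -0.045, 0.08], "twist": [0, 0, 0]}, {"xyz": [-0.07, -0.08, 0.08], "twist": [0, 0, 0]}, {"xyz": [-0.095, -0.1025, 0.07], "twist": [0, 0, 0]}, {"xyz": [-0.0995, -0.1075, 0.06], "twist": [0, 0, 0]}, {"xyz": [-0.0995, -0.1075, 0.06], "twist": [0, 0, 0]}]' --fingers 130

```text
time: 5.88
tool_pos: [0.4477, 0.2182, 0.0862]
ee_rot: [-1.568, -0.002, 2.535]
wrist_force: [0.5, -0.0, 0.0]
width: 0.0461
```

```bash
python3 w.py w4
```

```text
{'time': 5.933, 'tool_pos': [0.45, 0.22, 0.088], 'ee_rot': [-1.571, -0.0, 2.536], 'wrist_force': [0.166, 0.057, -0.839], 'width': 0.046, 'joint_positions': [0.341, 0.039, 1.675, 0.0, 1.428, -2.195]}
```

View pics/w4.png

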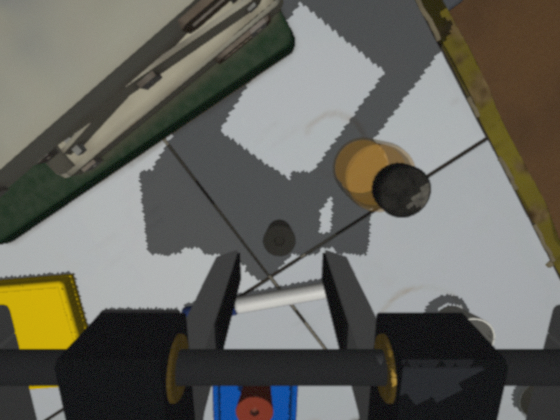

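step_arm --commands '[{"xyz": [0, 0, -0.02], "twist": [0, 0, 0]}, {"xyz": [0.0005, 0, -0.04], "twist": [0, 0, 0]}, {"xyz": [0.0005, 0, -0.058], "twist": [0, 0, 0]}, {"xyz": [0.0005, 0, -0.067], "twist": [0, 0, 0]}, {"xyz": [0.0005, 0, -0.067], "twist": [0, 0, 0]}, {"xyz": [0.0005, 0, -0.067], "twist": [0, 0, 0]}]'

```text
time: 6.43
tool_pos: [0.4524, 0.221, 0.0211]
ee_rot: [-1.571, 0.0, 2.537]
wrist_force: [-0.7, 0.6, 0.7]
width: 0.0461
```

step_arm --commands '[{"xyz": [0, 0, 0], "twist": [0, 0, 0]}, {"xyz": [0, 0, 0], "twist": [0, 0, 0]}, {"xyz": [0, 0, 0], "twist": [0, 0, 0]}, {"xyz": [0, 0, 0], "twist": [0, 0, 0]}, {"xyz": [0, 0, 0], "twist": [0, 0, 0]}, {"xyz": [0, 0, 0], "twist": [0, 0, 0]}]' --fingers 255

```text
time: 6.93
tool_pos: [0.4519, 0.2207, 0.0214]
ee_rot: [-1.572, 0.001, 2.537]
wrist_force: [0.4, -0.2, 2.9]
width: 0.0216
```

step_arm --commands '[{"xyz": [0, 0, 0.02], "twist": [0, 0, 0]}, {"xyz": [0, 0, 0.05], "twist": [0, 0, 0]}, {"xyz": [0.015, 0.017, 0.075], "twist": [0, 0, 0]}, {"xyz": [0.035, 0.04, 0.09], "twist": [0, 0, 0]}, {"xyz": [0.06, 0.068, 0.09], "twist": [0, 0, 0]}, {"xyz": [0.085, 0.097, 0.09], "twist": [0, 0, 0]}, {"xyz": [0.105, 0.12, 0.09], "twist": [0, 0, 0]}, {"xyz": [0.12, 0.136, 0.08], "twist": [0, 0, 0]}, {"xyz": [0.124, 0.1415, 0.065], "twist": [0, 0, 0]}, {"xyz": [0.124, 0.1415, 0.045], "twist": [0, 0, 0]}, {"xyz": [0.124, 0.1415, 0.035], "twist": [0, 0, 0]}, {"xyz": [0.124, 0.1415, 0.035], "twist": [0, 0, 0]}]'

```text
time: 7.93
tool_pos: [0.5723, 0.3599, 0.0504]
ee_rot: [-1.562, -0.004, 2.537]
wrist_force: [-0.4, 0.0, -0.6]
width: 0.0215
```

```bash
python3 w.py w5
```

```text
{'time': 7.983, 'tool_pos': [0.573, 0.36, 0.053], 'ee_rot': [-1.566, -0.003, 2.537], 'wrist_force': [-0.169, 0.209, -0.5], 'width': 0.022, 'joint_positions': [0.478, 0.446, 1.25, -0.0, 1.451, -2.059]}
```

View pics/w5.png

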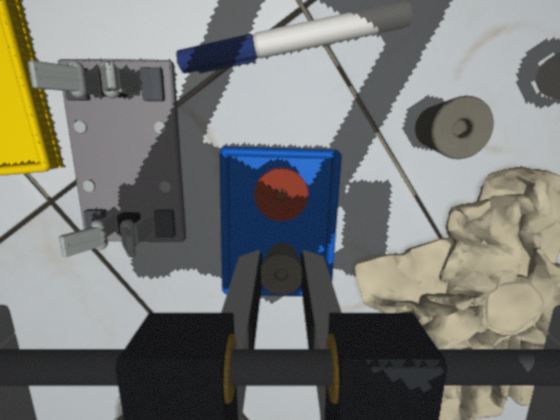

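step_arm --commands '[{"xyz": [0, 0, -0.012], "twist": [0, 0, 0]}, {"xyz": [0, 0, -0.022], "twist": [0, 0, 0]}, {"xyz": [0, 0, -0.028], "twist": [0, 0, 0]}, {"xyz": [0, 0, -0.03], "twist": [0, 0, 0]}, {"xyz": [0, 0, -0.03], "twist": [0, 0, 0]}, {"xyz": [0, 0, -0.03], "twist": [0, 0, 0]}]'

```text
time: 8.48
tool_pos: [0.5755, 0.3618, 0.0256]
ee_rot: [-1.571, 0.0, 2.537]
wrist_force: [0.1, -0.1, 0.1]
width: 0.0216
```

step_arm --commands '[{"xyz": [0, 0, 0], "twist": [0, 0, 0]}, {"xyz": [0, 0, 0], "twist": [0, 0, 0]}, {"xyz": [0, 0, 0], "twist": [0, 0, 0]}, {"xyz": [0, 0, 0.01], "twist": [0, 0, 0]}, {"xyz": [0, 0, 0.03], "twist": [0, 0, 0]}, {"xyz": [0, 0, 0.06], "twist": [0, 0, 0]}, {"xyz": [-0.01, -0.012, 0.08], "twist": [0, 0, -6]}, {"xyz": [-0.03, -0.035, 0.08], "twist": [0, 0, -13]}, {"xyz": [-0.05, -0.06, 0.08], "twist": [0, 0, -20]}, {"xyz": [-0.07, -0.09, 0.08], "twist": [0, 0, -27]}, {"xyz": [-0.0795, -0.1018, 0.08], "twist": [0, 0, -34]}, {"xyz": [-0.0795, -0.1018, 0.08], "twist": [0, 0, -41]}]' --fingers 157

```text
time: 9.48
tool_pos: [0.4942, 0.2577, 0.1067]
ee_rot: [-1.571, 0.001, 1.814]
wrist_force: [0.7, 0.6, 0.0]
width: 0.0361
```

step_arm --commands '[{"xyz": [0, 0, 0], "twist": [0, 0, -7]}, {"xyz": [0, 0, 0], "twist": [0, 0, -14]}, {"xyz": [0, 0, 0], "twist": [0, 0, -21]}, {"xyz": [0, 0, 0], "twist": [0, 0, -28]}, {"xyz": [0, 0, 0], "twist": [0, 0, -35]}, {"xyz": [0, 0, 0], "twist": [0, 0, -38]}, {"xyz": [0, 0, 0], "twist": [0, 0, -38]}]' --fingers 130

```text
time: 10.07
tool_pos: [0.4961, 0.2602, 0.1065]
ee_rot: [-1.572, -0.001, 1.157]
wrist_force: [-0.4, 0.1, -0.8]
width: 0.0457
```

```bash
python3 w.py w6
```

```text
{'time': 10.117, 'tool_pos': [0.496, 0.26, 0.106], 'ee_rot': [-1.572, -0.001, 1.16], 'wrist_force': [-0.305, -0.024, -0.19], 'width': 0.046, 'joint_positions': [0.382, 0.154, 1.511, 0.0, 1.475, -0.778]}
```

View pics/w6.png

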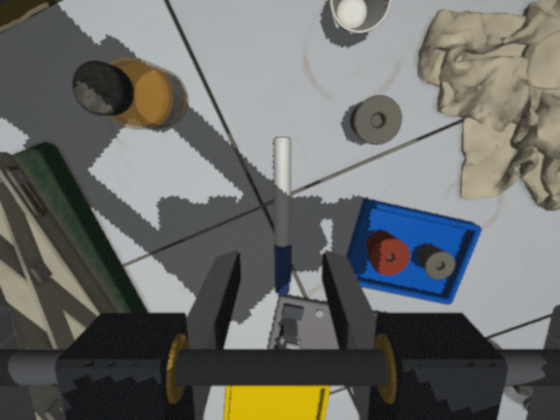

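step_arm --commands '[{"xyz": [0, 0, -0.02], "twist": [0, 0, 0]}, {"xyz": [0, 0, -0.045], "twist": [0, 0, 0]}, {"xyz": [0, 0, -0.07], "twist": [0, 0, 0]}, {"xyz": [0, 0, -0.086], "twist": [0, 0, 0]}, {"xyz": [0, 0, -0.093], "twist": [0, 0, 0]}, {"xyz": [0, 0, -0.096], "twist": [0, 0, 0]}, {"xyz": [0, 0, -0.096], "twist": [0, 0, 0]}, {"xyz": [0, 0, -0.096], "twist": [0, 0, 0]}]'

```text
time: 10.78
tool_pos: [0.497, 0.2605, 0.0109]
ee_rot: [-1.573, -0.002, 1.159]
wrist_force: [-0.4, 0.5, 1.4]
width: 0.0464
```

step_arm --commands '[{"xyz": [0, 0, 0], "twist": [0, 0, 0]}, {"xyz": [0, 0, 0], "twist": [0, 0, 0]}, {"xyz": [0, 0, 0], "twist": [0, 0, 0]}, {"xyz": [0, 0, 0], "twist": [0, 0, 0]}, {"xyz": [0, 0, 0], "twist": [0, 0, 0]}, {"xyz": [0, 0, 0], "twist": [0, 0, 0]}, {"xyz": [0, 0, 0], "twist": [0, 0, 0]}, {"xyz": [0, 0, 0], "twist": [0, 0, 0]}]' --fingers 255

```text
time: 11.45
tool_pos: [0.496, 0.2601, 0.0097]
ee_rot: [-1.571, -0.0, 1.158]
wrist_force: [-0.2, -0.0, 0.6]
width: 0.0123
```

Run:
```python
from m import *
for n,(u0,v0,u1,v1) in {"w3":(45,125,190,325),"w5":(30,50,190,260)}.items():
    p,d,ci=load(n);P=cloud(0,d,ci);q=P[v0:v1,u0:u1].reshape(-1,3)
    # known base plane: rotate to clip frame guess
    a=np.radians(55);o=np.array([.6165,.256]);ex=np.array([np.cos(a),np.sin(a)]);ey=np.array([-ex[1],ex[0]])
    x=(q[:,:2]-o)@ex;y=(q[:,:2]-o)@ey;z=q[:,2]
    b=(z>.005)&(z<.011)&(abs(x)<.065)&(abs(y)<.045)
    print(n,"base x",np.percentile(x[b],[.3,99.7]).round(4),"y",np.percentile(y[b],[.3,99.7]).round(4))
    for s in(-1,1):
        m=b&(y*s>0);print("  ",s,np.percentile(x[m],[.5,99.5]).round(4))
    for lo,hi in[(.028,.040),(.045,.055),(.05,.06)]:
        for s in(-1,1):
            for w in(-1,1):
                m=(z>lo)&(z<hi)&(abs(x-s*.042)<.02)&(y*w>0)&(abs(y)<.03);print("   z",lo,"x",s,"y",w,m.sum(),x[m].mean().round(4),x[m].min().round(4),x[m].max().round(4),y[m].mean().round(4),y[m].min().round(4),y[m].max().round(4))
```

```text
w3 base x [-0.0541  0.0564] y [-0.0445  0.032 ]
   -1 [-0.0539  0.0548]
   1 [-0.0541  0.0563]
   z 0.028 x -1 y -1 436 -0.0408 -0.0491 -0.0315 -0.0076 -0.0125 -0.005
   z 0.028 x -1 y 1 287 -0.0422 -0.0492 -0.0318 0.01 0.0032 0.0129
   z 0.028 x 1 y -1 336 0.0419 0.0346 0.0519 -0.0079 -0.0129 -0.0051
   z 0.028 x 1 y 1 277 0.0406 0.0347 0.0501 0.0098 0.0037 0.0128
   z 0.045 x -1 y -1 590 -0.0404 -0.0463 -0.0341 -0.0155 -0.021 -0.0113
   z 0.045 x -1 y 1 261 -0.0406 -0.0462 -0.0344 0.0159 0.0099 0.0187
   z 0.045 x 1 y -1 435 0.043 0.0371 0.0496 -0.0156 -0.0207 -0.0113
   z 0.045 x 1 y 1 141 0.0399 0.0374 0.0464 0.0151 0.0099 0.0186
   z 0.05 x -1 y -1 312 -0.0404 -0.0463 -0.0341 -0.017 -0.021 -0.0135
   z 0.05 x -1 y 1 218 -0.0405 -0.0461 -0.0344 0.0166 0.0134 0.0187
   z 0.05 x 1 y -1 222 0.0429 0.0371 0.0493 -0.0172 -0.0207 -0.0143
   z 0.05 x 1 y 1 90 0.0401 0.0374 0.0441 0.0164 0.0128 0.0186
w5 base x [-0.0539  0.0566] y [-0.0445  0.0382]
   -1 [-0.0539  0.0554]
   1 [-0.0536  0.0565]
   z 0.028 x -1 y -1 544 -0.0399 -0.0488 -0.0314 -0.0076 -0.0126 -0.005
   z 0.028 x -1 y 1 354 -0.0385 -0.0488 -0.0312 0.01 0.0035 0.013
   z 0.028 x 1 y -1 385 0.0425 0.0347 0.0519 -0.0077 -0.0131 -0.0053
   z 0.028 x 1 y 1 292 0.0409 0.0348 0.0508 0.0099 0.004 0.0129
   z 0.045 x -1 y -1 738 -0.04 -0.0462 -0.0341 -0.0153 -0.0208 -0.0106
   z 0.045 x -1 y 1 323 -0.0399 -0.0461 -0.0341 0.0159 0.0098 0.0187
   z 0.045 x 1 y -1 514 0.0433 0.0374 0.0496 -0.0156 -0.0205 -0.0095
   z 0.045 x 1 y 1 244 0.0426 0.0376 0.0499 0.0156 0.0099 0.0188
   z 0.05 x -1 y -1 375 -0.0399 -0.0462 -0.0342 -0.0169 -0.0208 -0.0133
   z 0.05 x -1 y 1 286 -0.04 -0.0461 -0.0341 0.0165 0.0127 0.0187
   z 0.05 x 1 y -1 269 0.0433 0.0376 0.0496 -0.0171 -0.0205 -0.0133
   z 0.05 x 1 y 1 196 0.0431 0.0378 0.0499 0.0165 0.0129 0.0188
```

step_arm --commands '[{"xyz": [0, 0, 0.02], "twist": [0, 0, 0]}, {"xyz": [0, 0, 0.05], "twist": [0, 0, 0]}, {"xyz": [0.01, 0, 0.08], "twist": [0, 0, 5]}, {"xyz": [0.025, 0, 0.095], "twist": [0, 0, 12]}, {"xyz": [0.04, -0.001, 0.095], "twist": [0, 0, 19]}, {"xyz": [0.055, -0.001, 0.095], "twist": [0, 0, 26]}, {"xyz": [0.07, -0.002, 0.095], "twist": [0, 0, 33]}, {"xyz": [0.085, -0.002, 0.095], "twist": [0, 0, 40]}, {"xyz": [0.1, -0.003, 0.095], "twist": [0, 0, 47]}, {"xyz": [0.11, -0.003, 0.095], "twist": [0, 0, 54]}, {"xyz": [0.118, -0.003, 0.095], "twist": [0, 0, 61]}, {"xyz": [0.1225, -0.003, 0.095], "twist": [0, 0, 68]}]'

```text
time: 12.45
tool_pos: [0.6191, 0.2568, 0.1037]
ee_rot: [-1.57, -0.0, 2.351]
wrist_force: [0.3, 0.6, -0.6]
width: 0.0121
```

step_arm --commands '[{"xyz": [0, 0, 0], "twist": [0, 0, 7]}, {"xyz": [0, 0, 0], "twist": [0, 0, 10.65]}, {"xyz": [0, 0, 0], "twist": [0, 0, 10.65]}, {"xyz": [0, 0, 0], "twist": [0, 0, 10.65]}]'

```text
time: 12.78
tool_pos: [0.6182, 0.257, 0.1041]
ee_rot: [-1.57, -0.001, 2.529]
wrist_force: [0.5, 0.0, -0.3]
width: 0.0121
```

```bash
python3 w.py w7;python3 w.py s7 side
```

```text
{'time': 12.833, 'tool_pos': [0.618, 0.257, 0.104], 'ee_rot': [-1.57, -0.0, 2.529], 'wrist_force': [-0.652, -0.173, 0.427], 'width': 0.012, 'joint_positions': [0.309, 0.393, 1.218, 0.0, 1.532, -2.22]}
{'time': 12.883, 'tool_pos': [0.618, 0.257, 0.104], 'ee_rot': [-1.57, -0.0, 2.53], 'wrist_force': [0.693, 0.253, -1.069], 'width': 0.012, 'joint_positions': [0.309, 0.393, 1.218, 0.0, 1.532, -2.22]}
```

View pics/w7.png

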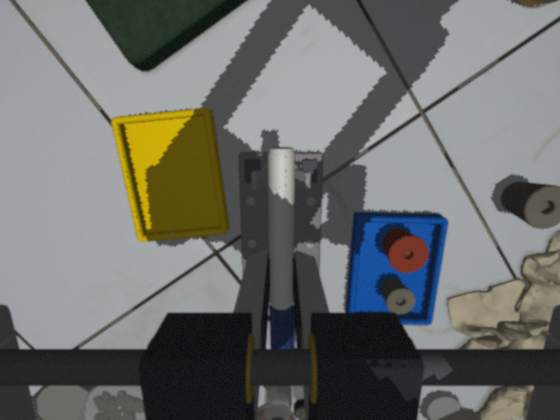

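View pics/s7.png

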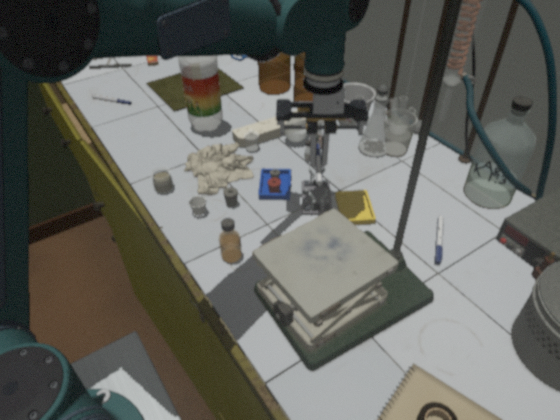

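step_arm --commands '[{"xyz": [0, 0, -0.015], "twist": [0, 0, 0]}, {"xyz": [0, 0, -0.03], "twist": [0, 0, 0]}, {"xyz": [0, 0, -0.042], "twist": [0, 0, 0]}, {"xyz": [0, 0, -0.05], "twist": [0, 0, 0]}, {"xyz": [0, 0, -0.055], "twist": [0, 0, 0]}, {"xyz": [0, 0, -0.057], "twist": [0, 0, 0]}, {"xyz": [0, 0, -0.057], "twist": [0, 0, 0]}]'

```text
time: 13.47
tool_pos: [0.6185, 0.257, 0.0475]
ee_rot: [-1.571, -0.0, 2.531]
wrist_force: [0.4, -0.2, 0.3]
width: 0.0121
```

step_arm --commands '[{"xyz": [0, 0, -0.003], "twist": [0, 0, 0]}, {"xyz": [0, 0, -0.006], "twist": [0, 0, 0]}, {"xyz": [0, 0, -0.009], "twist": [0, 0, 0]}, {"xyz": [0, 0, -0.009], "twist": [0, 0, 0]}]'

```text
time: 13.8
tool_pos: [0.6197, 0.258, 0.0409]
ee_rot: [-1.575, 0.002, 2.531]
wrist_force: [0.6, 1.2, 3.9]
width: 0.0121
```

step_arm --commands '[{"xyz": [0, 0, -0.003], "twist": [0, 0, 0]}, {"xyz": [0, 0, -0.006], "twist": [0, 0, 0]}, {"xyz": [0, 0, -0.009], "twist": [0, 0, 0]}, {"xyz": [0, 0, -0.011], "twist": [0, 0, 0]}, {"xyz": [0, 0, -0.013], "twist": [0, 0, 0]}, {"xyz": [0, 0, -0.013], "twist": [0, 0, 0]}]'

```text
time: 14.3
tool_pos: [0.6181, 0.2568, 0.0257]
ee_rot: [-1.57, -0.0, 2.531]
wrist_force: [-1.4, -0.4, 6.7]
width: 0.0121
```

step_arm --commands '[{"xyz": [0, 0, -0.001], "twist": [0, 0, 0]}, {"xyz": [0, 0, -0.0015], "twist": [0, 0, 0]}, {"xyz": [0, 0, -0.0015], "twist": [0, 0, 0]}, {"xyz": [0, 0, -0.0015], "twist": [0, 0, 0]}]'

```text
time: 14.63
tool_pos: [0.6181, 0.2568, 0.0257]
ee_rot: [-1.57, -0.0, 2.531]
wrist_force: [-2.8, -0.9, 10.6]
width: 0.012
```

step_arm --commands '[{"xyz": [0, 0, 0.001], "twist": [0, 0, 0]}, {"xyz": [0, 0, 0.0015], "twist": [0, 0, 0]}, {"xyz": [0, 0, 0.0015], "twist": [0, 0, 0]}, {"xyz": [0, 0, 0.0015], "twist": [0, 0, 0]}, {"xyz": [0, 0, 0.0015], "twist": [0, 0, 0]}, {"xyz": [0, 0, 0.005], "twist": [0, 0, 0]}, {"xyz": [0, 0, 0.02], "twist": [0, 0, 0]}, {"xyz": [0, 0, 0.05], "twist": [0, 0, 0]}, {"xyz": [-0.03, -0.005, 0.08], "twist": [0, 0, 0]}, {"xyz": [-0.06, -0.01, 0.1], "twist": [0, 0, 0]}, {"xyz": [-0.07, -0.01, 0.1], "twist": [0, 0, 0]}, {"xyz": [-0.07, -0.01, 0.1], "twist": [0, 0, 0]}]' --fingers 160

```text
time: 15.63
tool_pos: [0.5477, 0.2476, 0.1263]
ee_rot: [-1.574, 0.002, 2.532]
wrist_force: [-0.9, 0.1, -0.3]
width: 0.0348
```

```bash
python3 w.py w8;python3 w.py s8 side
python3 - <<'E'
from m import *
p,d,ci=load("s8");cv2.imwrite("pics/s8z.png",cv2.resize(p[140:240,230:400],None,fx=4,fy=4,interpolation=cv2.INTER_CUBIC))
E
```

```text
{'time': 15.683, 'tool_pos': [0.548, 0.247, 0.124], 'ee_rot': [-1.572, 0.001, 2.532], 'wrist_force': [-0.156, -1.062, -0.235], 'width': 0.035, 'joint_positions': [0.33, 0.232, 1.383, -0.0, 1.525, -2.202]}
{'time': 15.733, 'tool_pos': [0.548, 0.247, 0.123], 'ee_rot': [-1.57, -0.0, 2.531], 'wrist_force': [-0.177, 0.161, -0.032], 'width': 0.035, 'joint_positions': [0.329, 0.234, 1.383, -0.0, 1.525, -2.202]}
```

View pics/w8.png

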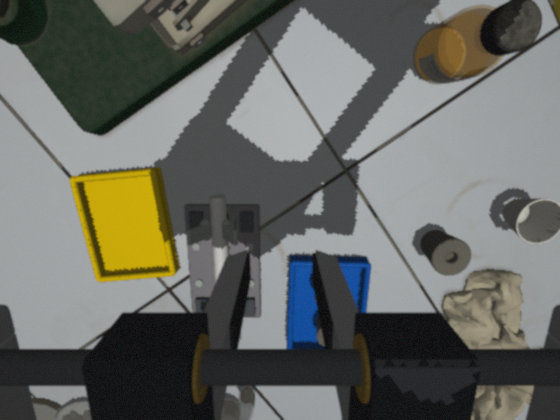

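View pics/s8z.png

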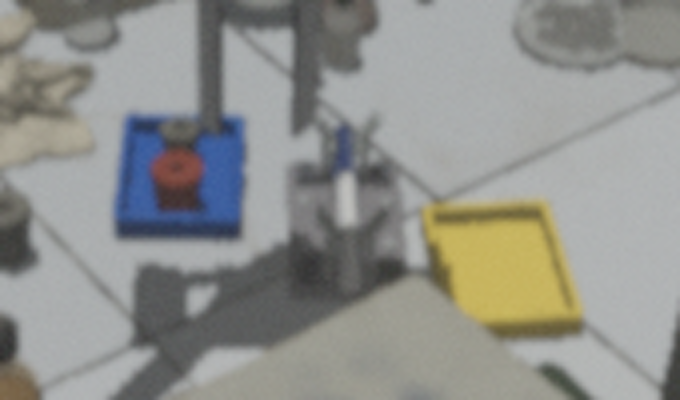

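Run:
```python
from m import *
for n in ["w1","w4","w6","w8"]:
    p,d,ci=load(n);P=cloud(0,d,ci)[:240];q=P.reshape(-1,3)
    q=q[(q[:,2]>.05)&(q[:,2]<.2)&(q[:,1]<.18)&(q[:,0]>.3)]
    for x in(.35,.4,.45,.5):
        s=q[(q[:,0]>x)&(q[:,0]<x+.05)]
        if len(s)>5: print(n,x,"ymax",np.percentile(s[:,1],99.5).round(3),"zmax",np.percentile(s[:,2],99.5).round(3))
p,d,ci=load("w8");P=cloud(0,d,ci)
q=P[185:300,180:265].reshape(-1,3);a=np.radians(55);o=np.array([.618,.2568]);ex=np.array([np.cos(a),np.sin(a)]);ey=np.array([-ex[1],ex[0]])
x=(q[:,:2]-o)@ex;y=(q[:,:2]-o)@ey;m=(q[:,2]>.024)&(abs(x)<.033)&(abs(y)<.012);print("pen top z",np.percentile(q[m,2],[50,90,98]),"y",y[m].mean(),np.polyfit(x[m],y[m],1),m.sum())
m=(q[:,2]>.024)&(abs(y)<.007);print(x[m].min())
```

```text
w1 0.35 ymax 0.105 zmax 0.128
w1 0.4 ymax 0.106 zmax 0.128
w1 0.45 ymax 0.106 zmax 0.128
w1 0.5 ymax 0.093 zmax 0.076
w4 0.35 ymax 0.106 zmax 0.124
w4 0.4 ymax 0.106 zmax 0.128
w4 0.45 ymax 0.107 zmax 0.128
w4 0.5 ymax 0.109 zmax 0.125
w6 0.4 ymax 0.092 zmax 0.06
w8 0.5 ymax 0.11 zmax 0.128
pen top z [0.02874712 0.02996929 0.03058627] y -0.0006264235940308369 [-0.12703152 -0.00282243] 473
-0.06761948793889683
```

step_arm --commands '[{"xyz": [-0.01, -0.002, 0.01], "twist": [0, 0, 0]}, {"xyz": [-0.035, -0.007, 0.02], "twist": [0, 0, 0]}, {"xyz": [-0.065, -0.012, 0.02], "twist": [0, 0, 0]}, {"xyz": [-0.095, -0.018, 0.02], "twist": [0, 0, 0]}, {"xyz": [-0.125, -0.024, 0.02], "twist": [0, 0, 0]}, {"xyz": [-0.15, -0.029, 0.02], "twist": [0, 0, 0]}, {"xyz": [-0.168, -0.032, 0.02], "twist": [0, 0, 0]}, {"xyz": [-0.176, -0.033, 0.02], "twist": [0, 0, 0]}, {"xyz": [-0.176, -0.033, 0.02], "twist": [0, 0, 0]}, {"xyz": [-0.176, -0.033, 0.02], "twist": [0, 0, 0]}]' --fingers 84

```text
time: 16.57
tool_pos: [0.3732, 0.2141, 0.1433]
ee_rot: [-1.57, -0.0, 2.531]
wrist_force: [-0.0, 0.3, -0.4]
width: 0.0632
```

```bash
python3 w.py w9;python3 - <<'E'
from m import *
p,d,ci=load("w9");P=cloud(0,d,ci).reshape(-1,3)
q=P[(P[:,2]>.093)&(P[:,2]<.1)&(abs(P[:,0]-.372)<.03)&(abs(P[:,1]-.2135)<.03)];print(q.mean(0),len(q),cv2.minEnclosingCircle((q[:,:2]*1000).astype(np.float32)))
E
```

```text
{'time': 16.617, 'tool_pos': [0.373, 0.214, 0.143], 'ee_rot': [-1.57, -0.0, 2.531], 'wrist_force': [0.413, -0.128, -0.219], 'width': 0.063, 'joint_positions': [0.389, -0.159, 1.748, -0.0, 1.553, -2.142]}
[0.37156627 0.21283231 0.09565769] 1089 ((372.0753173828125, 213.38815307617188), 13.300199508666992)
```

View pics/w9.png

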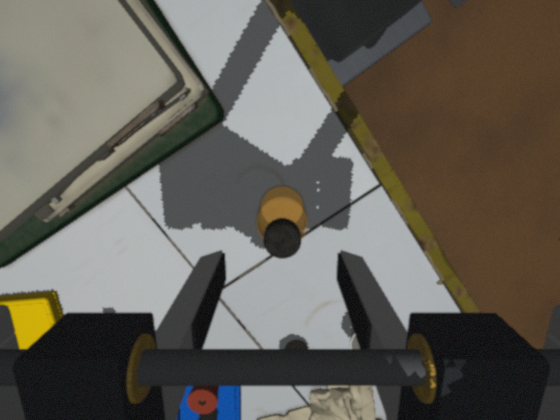

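Bottle is at (282,222) between the fingers. Descend to TCP 0.032.

step_arm --commands '[{"xyz": [0, 0, -0.02], "twist": [0, 0, 0]}, {"xyz": [-0.0005, -0.0003, -0.04], "twist": [0, 0, 0]}, {"xyz": [-0.0005, -0.0003, -0.06], "twist": [0, 0, 0]}, {"xyz": [-0.0005, -0.0003, -0.08], "twist": [0, 0, 0]}, {"xyz": [-0.0005, -0.0003, -0.1], "twist": [0, 0, 0]}, {"xyz": [-0.0005, -0.0003, -0.111], "twist": [0, 0, 0]}, {"xyz": [-0.0005, -0.0003, -0.111], "twist": [0, 0, 0]}, {"xyz": [-0.0005, -0.0003, -0.111], "twist": [0, 0, 0]}]'

```text
time: 17.28
tool_pos: [0.3723, 0.2137, 0.0327]
ee_rot: [-1.57, -0.001, 2.531]
wrist_force: [0.0, -0.0, 0.0]
width: 0.0628
```

step_arm --commands '[{"xyz": [0, 0, 0], "twist": [0, 0, 0]}, {"xyz": [0, 0, 0], "twist": [0, 0, 0]}, {"xyz": [0, 0, 0], "twist": [0, 0, 0]}, {"xyz": [0, 0, 0], "twist": [0, 0, 0]}, {"xyz": [0, 0, 0], "twist": [0, 0, 0]}, {"xyz": [0, 0, 0], "twist": [0, 0, 0]}]' --fingers 255

```text
time: 17.78
tool_pos: [0.3726, 0.2141, 0.0341]
ee_rot: [-1.573, 0.001, 2.531]
wrist_force: [-1.3, -0.3, 4.4]
width: 0.0402
```

Run:
```python
from m import *
for n,(u0,v0,u1,v1) in {"w7":(100,95,240,255),"w8":(60,155,190,295)}.items():
    p,d,ci=load(n);P=cloud(0,d,ci)[v0:v1,u0:u1];hs=cv2.cvtColor(p,cv2.COLOR_BGR2HSV)[v0:v1,u0:u1]
    m=(P[...,2]>.014)&(P[...,2]<.02)&(hs[...,1]>120)&(hs[...,0]>18)&(hs[...,0]<36)
    print(n,cv2.minAreaRect((P[m][:,:2]*1000).astype(np.float32)))
```

```text
w7 ((665.036376953125, 178.67495727539062), (97.21192169189453, 72.9837417602539), 60.348655700683594)
w8 ((664.6324462890625, 178.7866668701172), (97.33573150634766, 72.88284301757812), 60.41819381713867)
```

step_arm --commands '[{"xyz": [0, 0, 0.015], "twist": [0, 0, 0]}, {"xyz": [0, 0, 0.04], "twist": [0, 0, 0]}, {"xyz": [0, 0, 0.07], "twist": [0, 0, 0]}, {"xyz": [0.015, -0.002, 0.095], "twist": [0, 0, 0]}, {"xyz": [0.045, -0.005, 0.1], "twist": [0, 0, 0]}, {"xyz": [0.08, -0.009, 0.1], "twist": [0, 0, 0]}, {"xyz": [0.115, -0.014, 0.1], "twist": [0, 0, 0]}, {"xyz": [0.15, -0.018, 0.1], "twist": [0, 0, 0]}, {"xyz": [0.185, -0.022, 0.1], "twist": [0, 0, 0]}, {"xyz": [0.22, -0.026, 0.1], "twist": [0, 0, 0]}, {"xyz": [0.245, -0.029, 0.1], "twist": [0, 0, 0]}, {"xyz": [0.265, -0.031, 0.1], "twist": [0, 0, 0]}]'

```text
time: 18.78
tool_pos: [0.6384, 0.1818, 0.1312]
ee_rot: [-1.569, -0.001, 2.53]
wrist_force: [0.1, 0.6, -1.2]
width: 0.0405
```

step_arm --commands '[{"xyz": [0.015, -0.002, 0], "twist": [0, 0, 0]}, {"xyz": [0.025, -0.0035, 0], "twist": [0, 0, 0]}, {"xyz": [0.028, -0.004, -0.01], "twist": [0, 0, 0]}, {"xyz": [0.028, -0.004, -0.03], "twist": [0, 0, 0]}, {"xyz": [0.028, -0.004, -0.05], "twist": [0, 0, 0]}, {"xyz": [0.028, -0.004, -0.068], "twist": [0, 0, 0]}, {"xyz": [0.028, -0.004, -0.08], "twist": [0, 0, 0]}, {"xyz": [0.028, -0.004, -0.088], "twist": [0, 0, 0]}, {"xyz": [0.028, -0.004, -0.092], "twist": [0, 0, 0]}, {"xyz": [0.028, -0.004, -0.0935], "twist": [0, 0, 0]}, {"xyz": [0.028, -0.004, -0.0935], "twist": [0, 0, 0]}, {"xyz": [0.028, -0.004, -0.0935], "twist": [0, 0, 0]}]'

```text
time: 19.78
tool_pos: [0.6657, 0.1789, 0.0409]
ee_rot: [-1.572, 0.002, 2.531]
wrist_force: [0.4, -0.4, -1.4]
width: 0.0408
```

```bash
python3 w.py w10
```

```text
{'time': 19.833, 'tool_pos': [0.666, 0.179, 0.041], 'ee_rot': [-1.573, 0.002, 2.531], 'wrist_force': [-0.326, 0.057, -1.561], 'width': 0.04, 'joint_positions': [0.18, 0.474, 1.235, 0.0, 1.43, -2.351]}
```

View pics/w10.png

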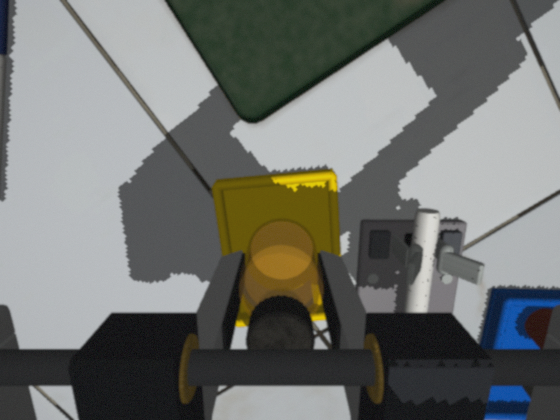

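step_arm --commands '[{"xyz": [0, 0, -0.001], "twist": [0, 0, 0]}, {"xyz": [0, 0, -0.002], "twist": [0, 0, 0]}, {"xyz": [0, 0, -0.002], "twist": [0, 0, 0]}, {"xyz": [0, 0, -0.002], "twist": [0, 0, 0]}, {"xyz": [0, 0, -0.002], "twist": [0, 0, 0]}]'

```text
time: 20.25
tool_pos: [0.6653, 0.1789, 0.0382]
ee_rot: [-1.572, 0.001, 2.531]
wrist_force: [1.1, -0.4, 0.5]
width: 0.0403
```

step_arm --commands '[{"xyz": [0, 0, 0], "twist": [0, 0, 0]}, {"xyz": [0, 0, 0], "twist": [0, 0, 0]}, {"xyz": [0, 0, 0], "twist": [0, 0, 0]}, {"xyz": [0, 0, 0], "twist": [0, 0, 0]}, {"xyz": [0, 0, 0.02], "twist": [0, 0, 0]}, {"xyz": [0, 0, 0.05], "twist": [0, 0, 0]}, {"xyz": [0, 0, 0.08], "twist": [0, 0, 0]}, {"xyz": [0, 0, 0.11], "twist": [0, 0, 0]}, {"xyz": [0, 0, 0.14], "twist": [0, 0, 0]}, {"xyz": [-0.03, 0.02, 0.17], "twist": [0, 0, 0]}, {"xyz": [-0.06, 0.04, 0.2], "twist": [0, 0, 0]}, {"xyz": [-0.09, 0.06, 0.21], "twist": [0, 0, 0]}]' --fingers 100

```text
time: 21.25
tool_pos: [0.58, 0.2357, 0.2491]
ee_rot: [-1.575, 0.003, 2.528]
wrist_force: [-0.2, 0.5, 0.3]
width: 0.057
```

step_arm --commands '[{"xyz": [-0.03, 0.02, 0.02], "twist": [0, 0, -7]}, {"xyz": [-0.06, 0.03, 0.03], "twist": [0, 0, -14]}, {"xyz": [-0.09, 0.04, 0.03], "twist": [0, 0, -21]}, {"xyz": [-0.1, 0.04, 0.03], "twist": [0, 0, -28]}, {"xyz": [-0.1, 0.04, 0.03], "twist": [0, 0, -35]}, {"xyz": [-0.1, 0.04, 0.03], "twist": [0, 0, -42]}, {"xyz": [-0.1, 0.04, 0.03], "twist": [0, 0, -49]}, {"xyz": [-0.1, 0.04, 0.03], "twist": [0, 0, -56]}, {"xyz": [-0.1, 0.04, 0.03], "twist": [0, 0, -63]}, {"xyz": [-0.1, 0.04, 0.03], "twist": [0, 0, -70]}, {"xyz": [-0.1, 0.04, 0.03], "twist": [0, 0, -70]}, {"xyz": [-0.1, 0.04, 0.03], "twist": [0, 0, -70]}]'

```text
time: 22.25
tool_pos: [0.4791, 0.2759, 0.2756]
ee_rot: [-1.571, -0.0, 1.312]
wrist_force: [0.3, -0.9, 0.2]
width: 0.0573
```

```bash
python3 w.py w11;python3 w.py s11 side
```

```text
{'time': 22.3, 'tool_pos': [0.479, 0.276, 0.276], 'ee_rot': [-1.571, -0.0, 1.312], 'wrist_force': [0.289, -0.396, 1.309], 'width': 0.057, 'joint_positions': [0.42, 0.09, 1.246, 0.0, 1.806, -0.892]}
{'time': 22.35, 'tool_pos': [0.479, 0.276, 0.276], 'ee_rot': [-1.571, -0.0, 1.312], 'wrist_force': [-0.221, -0.241, 0.283], 'width': 0.057, 'joint_positions': [0.42, 0.09, 1.246, 0.0, 1.806, -0.892]}
```

View pics/w11.png

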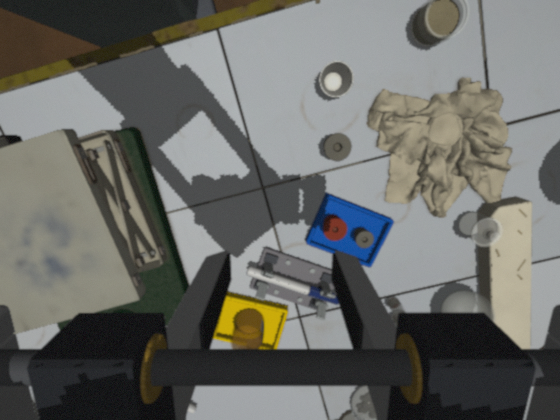

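View pics/s11.png

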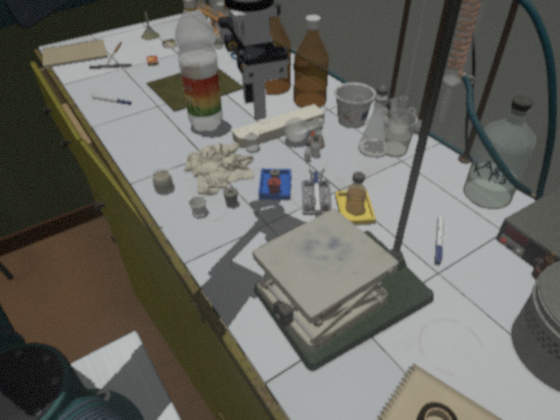

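Run:
```python
from m import *
p,d,ci=load("w11");P=cloud(0,d,ci)[:345].reshape(-1,3)
def tf(q,o,a):
    a=np.radians(a);e=np.array([np.cos(a),np.sin(a)]);r=q-o;return (r@e).round(4),(r@np.array([-e[1],e[0]])).round(4)
def top(c,r,lo,hi):
    q=P[(P[:,2]>lo)&(P[:,2]<hi)&(np.hypot(P[:,0]-c[0],P[:,1]-c[1])<r)];(x,y),R=cv2.minEnclosingCircle((q[:,:2]*1000).astype(np.float32));return np.array([x,y])/1000,R,np.median(q[:,2]).round(4)
B=np.array([.5625,.3445]);Y=np.array([.6648,.1787]);C=np.array([.618,.2568])
for n,c,r,lo,hi,o,a in[("red",(.55,.3275),.022,.031,.038,B,53.8),("grey",(.575,.3615),.018,.027,.034,B,53.8),("cruc",(.376,.367),.03,.028,.036,np.array([.376,.367]),0),("jar",(.35,.485),.035,.043,.049,np.array([.35,.485]),0)]:
    t=top(c,r,lo,hi);print(n,t,tf(t[0],o,a))
hs=P[(P[:,2]>.095)&(np.hypot(P[:,0]-Y[0],P[:,1]-Y[1])<.03)]
print("cap",len(hs), tf(hs[:,:2].mean(0),Y,60.4) if len(hs) else 0, hs[:,2].max() if len(hs) else 0)
a=np.radians(55);ex=np.array([np.cos(a),np.sin(a)]);ey=np.array([-ex[1],ex[0]])
x=(P[:,:2]-C)@ex;y=(P[:,:2]-C)@ey;m=(P[:,2]>.026)&(P[:,2]<.034)&(abs(x)<.032)&(abs(y)<.009)
print("pen z",np.percentile(P[m,2],[50,95]),y[m].mean(),np.degrees(np.arctan(np.polyfit(x[m],y[m],1)[0])))
m=(P[:,2]>.02)&(P[:,2]<.034)&(abs(y)<.006)&(abs(x)<.09);print(x[m].min(),x[m].max())
```

```text
red (array([0.54938812, 0.32641406]), 15.265457153320312, np.float64(0.0338)) (np.float64(-0.0223), np.float64(-0.0001))
grey (array([0.57347455, 0.36086783]), 12.097686767578125, np.float64(0.0297)) (np.float64(0.0197), np.float64(0.0008))
cruc (array([0.37582474, 0.36610556]), 19.292383193969727, np.float64(0.0315)) (np.float64(-0.0002), np.float64(-0.0009))
jar (array([0.34471829, 0.48809369]), 22.94300651550293, np.float64(0.0453)) (np.float64(-0.0053), np.float64(0.0031))
cap 0 0 0
pen z [0.02871335 0.03042604] 0.0009826369569856572 -0.18858054814475175
-0.0676920927403179 0.06374150213913034
```

```bash
python3 -c "
from bench import robot
print(robot.close_job(),robot.get_obs()['time'])"
```

```text
the job is handed in; nothing more can be done
the job is handed in; nothing more can be done
```

I completed every part of the task and handed the job in. The last clock reading before that was 22.35 s of the 99 s allowed. `close_job()` gave no verdict, so these are my own last checks.

| Thing | Where it is | Last check |
|---|---|---|
| Red stopper | Blue tray | Upright, tray x −22 mm, y 0 mm |
| Grey stopper (the 26 mm one) | Blue tray | Upright, tray x +20 mm, y +1 mm |
| Marker pen | Pen clip | Axis about 23.5 mm up, within 0.2° of parallel, about 1 mm off across and 2 mm along; firm stop felt at the bottom |
| Brown bottle | Yellow tray, at the middle | Released at the tray centre; looks upright in the side view |
| Crucible | Not moved | Within 1 mm of its first position |
| Grey jar | Not touched | Last measured at (0.345, 0.488) m |

- **Bottle:** the gripper hid its cap in the last wrist picture, so its position comes only from where I let go and from the side view.
- **Jar:** my first and last positions differ by a few millimetres. The picture edge cut it off in the first view, and the arm never went near it.

The gripper is open and well clear of everything.

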